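Send the carriage home and start the tester without touching

TASK

Start a test on the bench tester: with the fingertips push the upright plate of its specimen carriage, without gripping it, until the carriage is fully home towards the blue head. Then point down at the round touch-free switch: hold the fingertips two or three centimetres straight above the middle of its top for two full seconds, touching none of the three switches. Do not bring the fingers low over the round switch before the carriage is home, nor over the square or the oblong switch at any time, and do not lift or shift the loose things standing about.

Things in the scene. Friction and masses are not known exactly. Their poses are not given: they have to be found in the camera images.
- tester: The bench tester, fixed: white base slab 400 x 200 mm, its top 60 mm above the bench (two 6 mm rails on it), with a blue head 100 mm deep, 190 mm wide, its top 153 mm above the bench, on its far part (x +60 to +160 mm). Origin at the centre of its underside on the bench; x points from the carriage's plate towards the head (the way the carriage is pushed), y to the left, z up.
- plate_top (a point): Middle of the top edge of the upright aluminium push plate at the near end of the carriage. The plate is 12 mm thick (x), 75 mm wide (y) and its top is 132 mm above the bench, 55 mm above the carriage's floor; the floor runs from the plate only towards the head, so on the near side the plate is free down to the base slab. Axes as the tester's. When home the plate still stands 104 mm short of the head.
- carriage (a joint): How far the carriage is pushed along the tester's x: 0 = fully out, 0.090 m = fully home against the stop. It starts between 0 and 0.035, needs about 3 N to slide and stays where it is left.
- round_eye (a point): Middle of the top of the round touch-free switch, a fixed white pod 64 mm across, 60 mm tall above the bench, with a dark 22 mm eye in its top; this point lies on the eye, z up. This one starts the test.
- square_eye (a point): Middle of the top of the square touch-free switch, a fixed white pod 60 x 60 mm, 60 mm tall above the bench, with a dark 22 mm eye in its top; this point lies on the eye, z up. It stops the test: to be left alone.
- oblong_eye (a point): Middle of the top of the oblong touch-free switch, a fixed white pod 95 mm long (along its x) and 40 mm wide, 60 mm tall above the bench, with a dark 22 mm eye in its top; this point lies on the eye, z up. It works the lamp: to be left alone.
- big_weight: Loose steel calibration weight with a knob, 48 mm across, 75 mm tall; origin at the centre of its underside. Bystander.
- small_weight: Loose steel calibration weight with a knob, 34 mm across, 52 mm tall; origin at the centre of its underside. Bystander.
- jar: Loose closed amber jar, 60 mm across, 85 mm tall; origin at the centre of its underside. Bystander.
- tape: Loose grey ring (tape roll), 90 mm across, 25 mm high, lying flat; origin at the centre of its underside. Bystander.
- screwdriver: Loose screwdriver lying on the bench, under 260 mm long and under 40 mm high; its length along its x axis. Bystander.
- wrench: Loose steel wrench lying on the bench, under 220 mm long and under 20 mm high; its length along its x axis. Bystander.
- specimen_tray: Loose open aluminium tray with dividers, 70 x 120 mm, 30 mm high; origin at the centre of its underside. Bystander.

How it is judged (in metres and radians):
On the way, in this order (a step that is already met when the one before it is completed fails the run):
1. the carriage is fully home (value of joint carriage above 0.085 m), for 0.2 s.
2. the fingertips are held just above the middle of the round switch (value of joint carriage above 0.085 m and horizontal distance between the grasp point and round_eye below 0.02 m and z of the grasp point in the frame of round_eye between 0.02 and 0.085 m), for 1.7 s.
At the end, for the whole second after the job is handed in: The carriage is home (within 5 mm of its stop) and at rest, and every loose thing is within 20 mm of where it began (value of joint carriage above 0.085 m and velocity of joint carriage below 0.01 m/s and distance of each of big_weight, small_weight, jar, tape, screwdriver, wrench, specimen_tray from where it was at the start of the episode below 0.02 m); the robot touches nothing.
It fails at once if a switch is touched (over 0.5 N) (contact force between any of the fingers, the arm and round_switch above 0.5 N or contact force between any of the fingers, the arm and square_switch above 0.5 N or contact force between any of the fingers, the arm and oblong_switch above 0.5 N).
It fails at once if the fingertips come low (under about 4 cm) over the square or the oblong switch ((horizontal distance between the grasp point and square_eye below 0.03 m and z of the grasp point in the frame of square_eye between -0.1 and 0.06 m) or (horizontal distance between the grasp point and oblong_eye below 0.03 m and z of the grasp point in the frame of oblong_eye between -0.1 and 0.06 m)).
It fails at once if the fingertips come low over the round switch before the carriage is home (value of joint carriage below 0.08 m and horizontal distance between the grasp point and round_eye below 0.022 m and z of the grasp point in the frame of round_eye between -0.1 and 0.06 m).
It fails at once if the push plate is taken between the fingers (x of the grasp point in the frame of plate_top between -0.007 and 0.007 m and y of the grasp point in the frame of plate_top between -0.04 and 0.04 m and z of the grasp point in the frame of plate_top below -0.003 m).
It fails at once if a loose thing is shifted or lifted by more than 20 mm (distance of any of big_weight, small_weight, jar, tape, screwdriver, wrench, specimen_tray from where it was at the start of the episode above 0.02 m).
It also fails if it takes over 54 s, if anything falls off the work surface, if the arm or the gripper's body presses on something with over 40 N, if the wrist force passes 120 N, or if a joint passes its speed limit or range.

ROBOT

A 6-joint arm with a two-finger parallel gripper is mounted at the origin on the work surface. World frame = base frame: x ahead of the robot, y to its left, z up, the work surface at z = 0. Lengths are in m, angles in degrees, forces in N, time in s.
With the tool pointing down it reaches from about 0.3 to 0.85 m from the base axis. Payload 4.2 kg.
Tool frame: the origin (TCP) lies at the very end of the fingers, on their centre line; the grasp point (between the pads) lies r.tcp_to_grasp behind it (r.tcp_to_grasp is the distance from the TCP to the grasp point, in m); x points along the fingers, z is the direction in which the jaws open and shut, and the axes are right-handed (so a half turn about x gives the same grasp; the last joint's range is limited). The gripper opens to 91 mm and grips with 3 to 60 N. Pads are 32 mm wide; open, the fingers measure 118 mm over their backs; the gripper's body (76 mm by 178 mm) begins 60 mm behind the grasp point.
Start: joints at [-71.219, 18.312, 89.639, -0, 72.044, -1.146], TCP at [0.196, -0.541, 0.214] pointing down, gripper open.
Joint ranges: [-177.97, 177.97], [-48.28, 115.42], [12.27, 149.76], [-77.06, 257.06], [2.81, 150.46], [-146.56, 146.56]. Speed limits (degrees/s): [147.25, 147.25, 180, 180, 180, 180].

INTERFACE

Orientations are given as a 3x3 rotation matrix whose columns are the frame's x, y, z axes.
In Python, from bench import r gives the robot as it stands.
- The arm moves only by the shell command python3 -m handwheel 'ROWS' [OPENING] [FORCE]. ROWS is JSON, a list of rows, each a list of 2 entries, a list of its own where there are three numbers: the shift along the world's x, y, z scaled (see below), then the turn about the world's z scaled (see below). In form: [[[x, y, z], turn], ...]. A call has 1 to 20 rows; each row shifts and turns the commanded pose from where the row before left it; what a row does not reach is not made up. The controller multiplies each number of a shift by 0.04 m and each number of a turn by 0.08 rad. A row lasts 1/10 s, in which the tool goes at most 50 mm and 8.59 degrees, less where a joint would pass 70% of its speed; a pose out of reach is approached as far as the arm can. A call with a number of a shift or a turn outside -1 to 1 is refused whole. A call with a gripper value outside its range is refused whole. OPENING is the opening, from 0 (shut) to 1 (fully open), set as the call begins (- or left out, the last holds). The fingers move at their own pace and stop on an object; FORCE is the grip in N (left out, the last holds). Time passes only in rows, so rows that do not move let the fingers close. It gives the time, the measured TCP pose, the force and the opening at its end, in the units of the state.
- r.read_state(): the state, without advancing time (a new reading comes with each control period).
- r.read_camera(name): name is "scene" or "side" or "wrist"; returns a dict with "color" (480x640x3 uint8, red, green, blue), "mtx" (3x3 intrinsics, pixels), "world_to_cam" (4x4, takes a point from world to camera coordinates); the wrist camera has in their place "tool_from_camera" (4x4, takes a point from camera to tool coordinates, whose origin is the TCP and whose axes are the tool frame's). Camera axes: x right, y up, looking along -z (the intrinsics and any distortion apply to the point x, -y, -z); pixel columns grow to the right and rows downward; lengths in m; the calibration is good to about 2 mm. A picture is of the moment at which its call begins: read the wrist's pose just before it. There is no depth.
- r.finish_job(): hands the job in, once; it reports no verdict.
Trained networks look in a picture, given as the dict that the camera call returned (one of the last four; its "shot" number tells which), for a name from the list of things; names that differ only in an ending like _2 or _b are one class to them, and where a whole thing is asked for, a point or a joint stands for the part that bears it (a point fixed in the world has none). Each returns a list of dicts, best first, with "p" (0 to 1); they miss things now and then, are a little off and sometimes report something else, mostly with a low value. They report only what shows in the picture. A call takes as long as a camera call.
- r.look_for(picture, label): "point" ([x, y, z] in m, in the coordinates of the camera as it stood for that picture, good to about 4 mm: the middle of the surface that is visible of it).
- r.mark_of(picture, label): "point" ([x, y, z] in m, in the coordinates of the camera as it stood for that picture, good to about 4 mm: a listed point, or the origin of a listed thing).
The state is a dict: "clock": time; "joint_pos": joint angles; "qd": joint speeds; "tau": joint torques, N m; "tcp_pos": TCP position; "tcp_rot": TCP orientation; "contact_force": force on the tool from outside, world axes, zero at the start; "moment": the same for the moment, N m; "grip_width": finger opening in m.
Only numpy, scipy, OpenCV 4.12 (cv2) and the standard library are available. Lean on these libraries where they do the work, as an engineer would, in place of code of your own. Each camera call takes 0.05 s, during which the arm holds its last target. There are 200 camera calls.

## Working session

There is one attempt and no reset: what is moved stays moved. The work goes in short steps, Python scripts to look and compute and a shell command to move; the robot and the scene stay as the last step left them, time stands still between calls to the robot, and variables do not carry over. Pictures are saved under pics/ and viewed, about 8 in all and at most 12, crops included, and the job is handed in when it is done.

```bash
mkdir -p pics; cat > h.py <<'E'
from bench import r
import numpy as np, cv2
def w(pic,p,st=None):
    p=np.append(p,1)
    if 'world_to_cam' in pic: return (np.linalg.inv(np.array(pic['world_to_cam']))@p)[:3]
    t=(np.array(pic['tool_from_camera'])@p)[:3]
    return np.array(st['tcp_rot'])@t+np.array(st['tcp_pos'])
def scan(cam,names,save=None):
    st=r.read_state(); pic=r.read_camera(cam)
    if save: cv2.imwrite('pics/'+save,pic['color'][:,:,::-1])
    for f,n in names:
        for d in (r.look_for if f=='l' else r.mark_of)(pic,n)[:2]:
            c=np.array(d['point']); q=np.array([c[0],-c[1],-c[2]]); px=np.array(pic['mtx'])@q
            print(cam,f,n,round(d['p'],2),np.round(w(pic,d['point'],st),3),'px',np.round(px[:2]/px[2]))
E
python3 - <<'E'
from h import *
print(r.tcp_to_grasp, r.read_state())
N=[('m',n) for n in "tester plate_top round_eye square_eye oblong_eye big_weight small_weight jar tape screwdriver wrench specimen_tray".split()]
scan('scene',N,'s0.png'); scan('side',N,'d0.png')
print(r.read_state()['clock'])
E
```

```text
0.0188 {'clock': 0.0, 'joint_pos': array([-7.12190046e+01,  1.83488449e+01,  8.97050458e+01, -6.57712293e-04,
        7.20419537e+01, -1.14756571e+00]), 'qd': array([ 0.02138316,  0.07448754,  0.00123159,  0.08782632,  0.01415548,
       -0.03681371]), 'tau': array([ 3.14992467e-04, -4.12460446e+01, -2.31974477e+01,  7.26645696e-02,
        4.57940879e-02, -1.53437518e-04]), 'tcp_pos': array([ 0.19581249, -0.54011316,  0.21315751]), 'tcp_rot': array([[-5.48899334e-04,  9.40117133e-01,  3.40851105e-01],
       [ 1.58021784e-03,  3.40851546e-01, -9.40115805e-01],
       [-9.99998601e-01,  2.25900559e-05, -1.67268305e-03]]), 'contact_force': array([ 0.57106856, -0.50237696,  0.93649953]), 'moment': array([-0.01960435, -0.03208103,  0.0044762 ]), 'grip_width': 0.09098014522609368}
scene m plate_top 0.84 [0.512 0.212 0.135] px [396. 257.]
scene m round_eye 0.84 [ 0.494 -0.227  0.059] px [241. 236.]
scene m round_eye 0.56 [0.388 0.465 0.001] px [501. 292.]
scene m square_eye 0.74 [ 0.688 -0.066  0.001] px [260. 315.]
scene m square_eye 0.71 [ 0.46  -0.097  0.058] px [288. 240.]
scene m big
[... 647 characters left out ...]
eye 0.35 [ 0.687 -0.069 -0.002] px [384. 288.]
side m square_eye 0.93 [ 0.459 -0.102  0.063] px [295. 278.]
side m square_eye 0.61 [ 0.538 -0.386  0.062] px [336. 366.]
side m oblong_eye 0.98 [ 0.535 -0.389  0.061] px [335. 368.]
side m big_weight 0.63 [ 0.681 -0.304 -0.   ] px [397. 356.]
side m small_weight 0.52 [ 0.663 -0.193  0.004] px [382. 320.]
side m jar 0.65 [ 0.688 -0.067  0.002] px [384. 286.]
side m tape 0.84 [ 0.331 -0.189  0.005] px [241. 320.]
side m screwdriver 0.58 [0.394 0.464 0.002] px [275. 188.]
side m wrench 0.52 [ 0.627  0.423 -0.001] px [344. 194.]
side m wrench 0.49 [ 0.494 -0.229  0.063] px [311. 313.]
side m specimen_tray 0.61 [0.364 0.031 0.004] px [260. 264.]
1.3
```

View pics/s0.png

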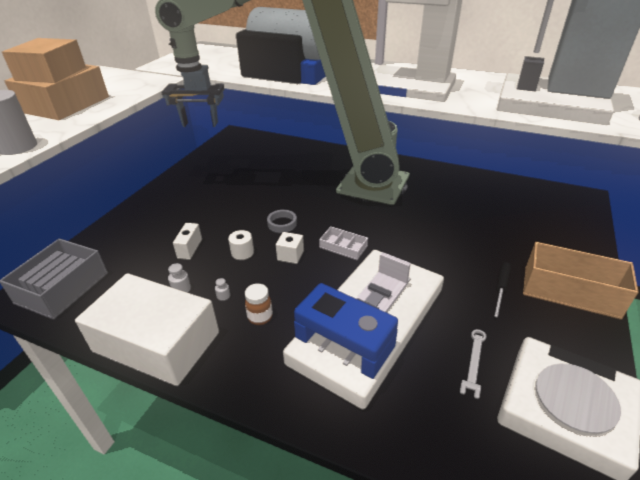

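View pics/d0.png

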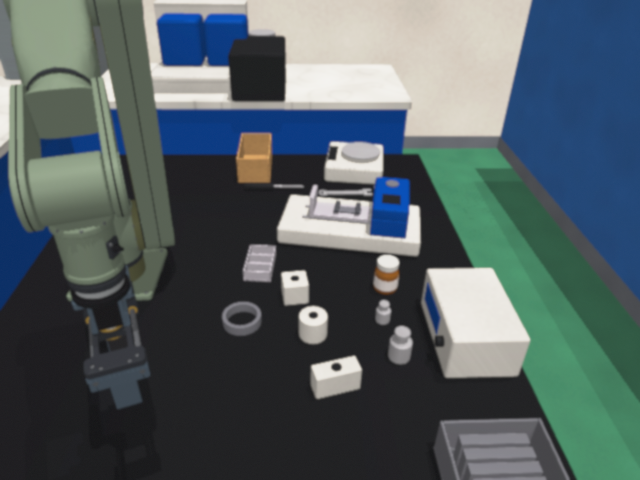

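The scene picture shows the slab with top corners near px (290,352), (365,397), (443,268), (375,250). The plate is at (396,257), with round, square and oblong pods at (241,240), (290,243) and (187,235). In the side picture the round pod is at (313,318). Next I need the tester's yaw.

```bash
python3 - <<'E'
from h import *
for cam,pxs in (('scene',[(288,352),(366,397),(443,268),(375,252)]),('side',[(283,203),(279,240),(420,246)])):
    pic=r.read_camera(cam);T=np.linalg.inv(np.array(pic['world_to_cam']));K=np.array(pic['mtx'])
    for u,v in pxs:
        d=np.linalg.inv(K)@[u,v,1];d=T[:3,:3]@[d[0],-d[1],-d[2]];o=T[:3,3]
        print(cam,(u,v),np.round(o+d*(0.055-o[2])/d[2],3))
E
python3 -m handwheel '[[[0.6,1,0],-1],[[0.6,1,0],-1],[[0.6,1,0],-1],[[0.6,1,0],-1],[[0.6,1,0],-1],[[0.4,1,0],-1],[[0.3,1,0],0],[[0.3,1,0],0],[[0.3,1,0],0],[[0.3,1,0],0],[[0.3,1,0],0],[[0.3,1,0],0],[[0.3,1,0],0],[[0.3,1,0],0],[[0.3,1,0],0],[[0.2,1,0],0],[[0,1,0],0],[[0,1,0],0],[[0,0.9,0],0],[[0,0,0],0]]' 0 10
```

```text
scene (288, 352) [0.797 0.067 0.055]
scene (366, 397) [0.834 0.25  0.055]
scene (443, 268) [0.415 0.315 0.055]
scene (375, 252) [0.419 0.137 0.055]
side (283, 203) [0.424 0.272 0.055]
side (279, 240) [0.416 0.072 0.055]
side (420, 246) [0.797 0.037 0.055]
clock: 3.4
tcp_pos: [0.448, 0.2191, 0.2139]
tcp_rot: [[0.0, 0.992, -0.127], [0.002, -0.127, -0.992], [-1.0, 0.0, -0.002]]
contact_force: [-0.2, -0.0, -0.1]
grip_width: 0.0005
```

```bash
python3 - <<'E'
from h import *
scan('wrist',[('m','plate_top'),('m','tester')],'w1.png')
scan('scene',[('m','plate_top'),('m','tester')])
scan('side',[('m','plate_top'),('m','tester')])
E
```

```text
wrist m plate_top 0.58 [0.515 0.208 0.138] px [327. 157.]
wrist m tester 0.74 [ 0.628  0.19  -0.001] px [329.  32.]
scene m plate_top 0.75 [0.511 0.209 0.132] px [395. 258.]
scene m plate_top 0.36 [ 0.391  0.465 -0.002] px [501. 293.]
side m plate_top 0.56 [0.511 0.208 0.13 ] px [312. 191.]
side m tester 0.69 [ 0.624  0.189 -0.002] px [350. 233.]
```

View pics/w1.png

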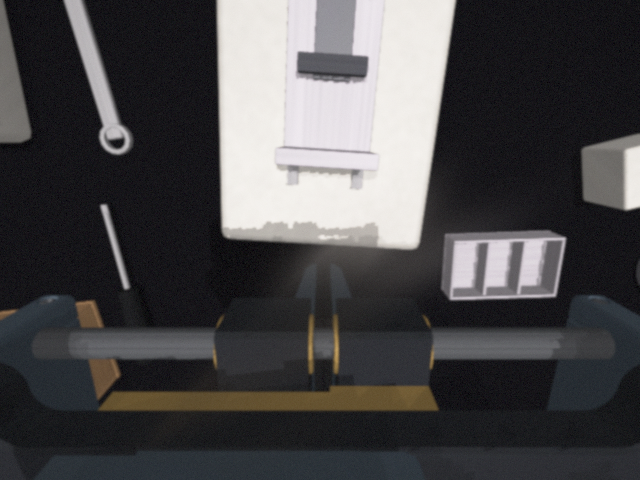

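The wrist picture shows the plate's top edge at about (277,150)–(378,155), centred ahead of the closed fingers (x≈322) and turned about 2.5° clockwise. So the tester's yaw is about -9.8°. I'll turn the tool slightly, lower it behind the plate and push.

```bash
python3 -m handwheel '[[[0,0,-0.8],-0.5],[[0,0,-0.8],0],[[0,0,-0.8],0],[[0,0,-0.5],0],[[0,0,-0.25],0],[[0,0,0],0]]' && python3 -m handwheel '[[[0.25,-0.04,0],0],[[0.25,-0.04,0],0],[[0.25,-0.04,0],0],[[0.25,-0.04,0],0],[[0.25,-0.04,0],0],[[0.25,-0.04,0],0],[[0.25,-0.04,0],0],[[0.25,-0.04,0],0],[[0.25,-0.04,0],0],[[0,0,0],0]]'
```

```text
clock: 4.45
tcp_pos: [0.4475, 0.2148, 0.0871]
tcp_rot: [[-0.002, 0.985, -0.172], [-0.001, -0.172, -0.985], [-1.0, -0.002, 0.001]]
contact_force: [-0.1, -0.1, 0.2]
grip_width: 0.0002
clock: 5.45
tcp_pos: [0.5404, 0.201, 0.0879]
tcp_rot: [[0.003, 0.985, -0.172], [0.001, -0.172, -0.985], [-1.0, 0.003, -0.001]]
contact_force: [0.9, 0.3, -0.3]
grip_width: 0.0004
```

```bash
python3 -m handwheel '[[[0.12,-0.02,0],0],[[0.12,-0.02,0],0],[[0.12,-0.02,0],0]]'; python3 -m handwheel '[[[0.1,-0.02,0],0],[[0,0,0],0]]'; python3 - <<'E'
from h import *
scan('scene',[('m','plate_top'),('m','tester')]);scan('side',[('m','plate_top')],'d2.png')
E
```

```text
clock: 5.75
tcp_pos: [0.551, 0.1989, 0.0879]
tcp_rot: [[-0.004, 0.985, -0.172], [0.0, -0.172, -0.985], [-1.0, -0.004, 0.0]]
contact_force: [-15.6, 4.4, 9.8]
grip_width: 0.0004
clock: 5.95
tcp_pos: [0.5508, 0.1989, 0.088]
tcp_rot: [[-0.012, 0.985, -0.173], [0.001, -0.173, -0.985], [-1.0, -0.012, 0.001]]
contact_force: [-16.6, 5.1, 9.6]
grip_width: 0.0003
scene m plate_top 0.91 [0.573 0.197 0.133] px [382. 272.]
side m plate_top 0.96 [0.574 0.196 0.128] px [335. 194.]
```

View pics/d2.png

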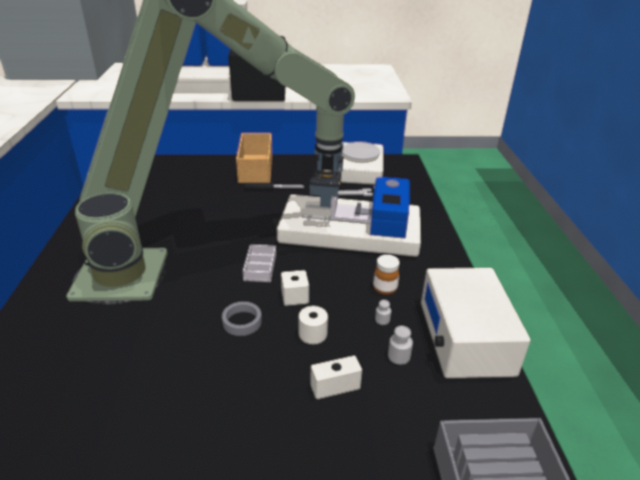

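The push stalled at about 17 N with the plate at x≈0.574, where home was expected (start of travel about 0.512). In the side picture the gripper is behind the plate at (320,205), and the loose things look unmoved. I'll back off, lift and go to a point short of the round switch.

```bash
python3 -m handwheel '[[[-0.5,0.08,0],0],[[-0.7,0.12,0],0],[[0,0,0.8],0],[[0,0,0.8],0],[[0,0,0.8],0],[[-0.2,-0.8,0.6],0],[[-0.2,-1,0],0],[[-0.2,-1,0],0],[[-0.2,-1,0],0],[[-0.2,-1,0],0],[[-0.2,-1,0],0],[[-0.2,-1,0],0],[[-0.2,-1,0],0],[[-0.2,-1,0],0],[[-0.2,-1,0],0],[[0,-0.8,0],0],[[0,0,0],0],[[0,0,0],0]]'; python3 - <<'E'
from h import *
scan('wrist',[('m','round_eye'),('l','round_eye'),('m','square_eye'),('m','oblong_eye')],'w3.png')
scan('scene',[('m','round_eye'),('m','plate_top')]); scan('side',[('m','round_eye'),('m','plate_top')])
E
```

```text
clock: 8.0
tcp_pos: [0.4289, -0.219, 0.2082]
tcp_rot: [[0.001, 0.985, -0.173], [-0.001, -0.173, -0.985], [-1.0, 0.001, 0.0]]
contact_force: [0.1, 1.0, -0.2]
grip_width: 0.0005
wrist m round_eye 0.62 [ 0.498 -0.23   0.062] px [322. 151.]
wrist l round_eye 0.58 [ 0.499 -0.23   0.058] px [322. 150.]
wrist m square_eye 0.6 [ 0.454 -0.097  0.061] px [193. 223.]
wrist m oblong_eye 0.86 [ 0.538 -0.382  0.057] px [489.  72.]
scene m plate_top 0.93 [0.573 0.198 0.133] px [382. 273.]
side m round_eye 0.95 [ 0.495 -0.229  0.062] px [312. 313.]
side m round_eye 0.47 [ 0.666 -0.19   0.006] px [383. 318.]
side m plate_top 0.71 [0.575 0.199 0.127] px [335. 194.]
```

View pics/w3.png

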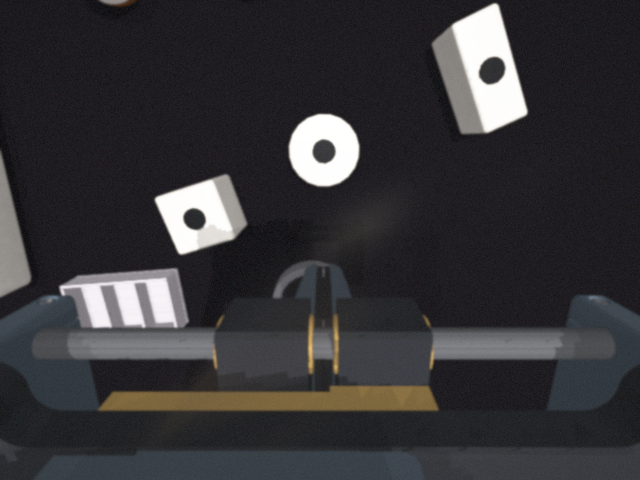

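The round pod's eye is at px (324,151), which agrees across the cameras at (0.496, -0.229, 0.06). The square eye is at (194,218) and the oblong at (492,70), both well to the sides. The carriage is still home. I'll move over the round eye, descend and hold.

```bash
python3 -m handwheel '[[[0.6,-0.1,0],0],[[0.6,-0.1,0],0],[[0.48,-0.05,0],0],[[0,0,-0.7],0],[[0,0,-0.7],0],[[0,0,-0.7],0],[[0,0,-0.6],0],[[0,0,-0.3],0],[[0,0,0],0],[[0,0,0],0]]'; python3 - <<'E'
from h import *
scan('side',[('m','round_eye'),('m','plate_top')],'d4.png')
E
python3 -m handwheel '[[[0,0,0],0],[[0,0,0],0],[[0,0,0],0],[[0,0,0],0],[[0,0,0],0],[[0,0,0],0],[[0,0,0],0],[[0,0,0],0],[[0,0,0],0],[[0,0,0],0],[[0,0,0],0],[[0,0,0],0],[[0,0,0],0],[[0,0,0],0],[[0,0,0],0],[[0,0,0],0],[[0,0,0],0],[[0,0,0],0],[[0,0,0],0],[[0,0,0],0]]'
```

```text
clock: 9.55
tcp_pos: [0.4963, -0.2285, 0.0888]
tcp_rot: [[0.001, 0.985, -0.171], [-0.001, -0.171, -0.985], [-1.0, 0.001, 0.0]]
contact_force: [-0.1, 0.2, 0.7]
grip_width: 0.0002
side m round_eye 0.97 [ 0.495 -0.234  0.064] px [312. 314.]
side m plate_top 0.76 [0.572 0.195 0.128] px [334. 194.]
clock: 11.7
tcp_pos: [0.4956, -0.2282, 0.088]
tcp_rot: [[-0.0, 0.985, -0.171], [-0.0, -0.171, -0.985], [-1.0, -0.0, 0.0]]
contact_force: [0.3, -0.3, 0.9]
grip_width: 0.0004
```

View pics/d4.png

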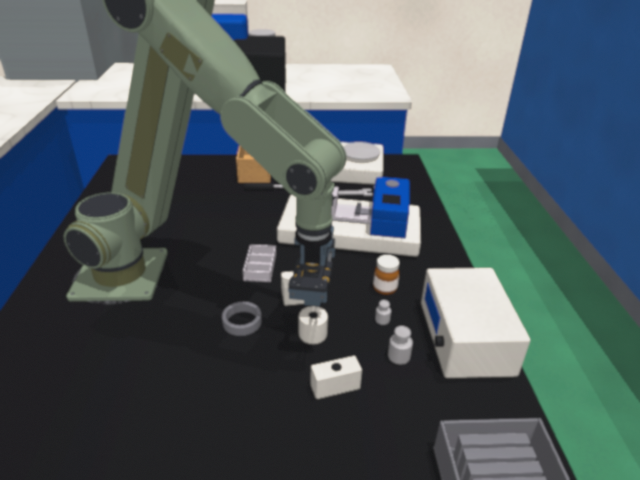

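The fingertips are just above the round eye at (313,315), and the bystanders are where they were. I held for over two seconds, so I'll lift clear and hand in.

```bash
python3 -m handwheel '[[[0,0,0],0],[[0,0,0.6],0],[[0,0,0.8],0],[[0,0,0.8],0],[[0,0,0.6],0],[[0,0,0],0],[[0,0,0],0]]'; python3 - <<'E'
from h import *
scan('scene',[('m',n) for n in 'plate_top big_weight small_weight jar tape specimen_tray wrench screwdriver'.split()])
r.finish_job()
E
```

```text
clock: 12.4
tcp_pos: [0.4954, -0.2281, 0.1997]
tcp_rot: [[0.0, 0.985, -0.171], [-0.0, -0.171, -0.985], [-1.0, 0.0, 0.0]]
contact_force: [-0.0, -0.9, -1.1]
grip_width: 0.0005
scene m plate_top 0.58 [0.571 0.198 0.134] px [382. 272.]
scene m plate_top 0.38 [ 0.538 -0.384  0.058] px [185. 232.]
scene m big_weight 0.93 [ 0.685 -0.304 -0.004] px [181. 290.]
scene m big_weight 0.54 [ 0.457 -0.095  0.057] px [290. 240.]
scene m small_weight 0.51 [ 0.666 -0.186 -0.001] px [223. 296.]
scene m jar 0.95 [ 0.688 -0.064  0.001] px [261. 316.]
scene m tape 0.57 [ 0.334 -0.187  0.001] px [281. 224.]
scene m specimen_tray 0.62 [0.359 0.025 0.002] px [343. 245.]
scene m wrench 0.59 [0.631 0.427 0.002] px [472. 361.]
scene m screwdriver 0.73 [0.388 0.46  0.002] px [499. 291.]
the job is handed in; nothing more can be done
```

I pushed the carriage home with the closed fingertips, held them above the round switch for over two seconds, lifted clear and handed the job in at about 12.5 s. The hand-in gives no verdict, so the result below rests on my own checks.

- **Carriage:** the push stalled at about 17 N. The plate had moved from x≈0.512 to x≈0.574, the home position I expected. It read 0.571–0.575 in every later look, so it stayed there.
- **Round switch:** the fingertips stayed about 28 mm above the eye, within about 6 mm of its middle by every camera estimate. The measured force stayed around 1 N or less, which is the sensor's noise, so no contact showed.
- **Loose things:** in the last look all seven were within about 6 mm of their first estimates, which is about how accurate the detections are.
- **Disagreements:** the networks gave a few false detections, such as a low-confidence `plate_top` on the oblong switch. I discarded these against the pictures. No check failed.

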